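# Sort the leftovers and snap the transport cap onto the balance's stud

## Task

Shut down the cup-testing balance: first sort the two things left standing between it and the robot, the steel weight into the green tray that already holds weights and the orange cup into the white bin that already holds orange cups, and let go of them there. Then take the red snap cap, press it straight down onto the bare stud on top of the balance until it clicks and is fully home, and keep pressing through the click with about 10 N (never more than 25 N); finish like that, with the gripper still holding the cap down and not letting go. Leave the other things on the bench where they are.

Things in the scene. Friction and masses are not known exactly. Their poses are not given: they have to be found in the camera images.
- cap: Red plastic snap cap standing mouth down on the bench: round, outer diameter 46 mm, 32 mm high, upright sides to grip, flat closed top with a white dot. Origin at the centre of its open underside, z up to its closed top. Inside: bore 38 mm, 26 mm deep, with an inward lip (31 mm opening, 4 mm high) at the mouth that snaps over the stud's sprung balls. 40 g.
- stud_seat (a point): Centre of the top of the stud's seat flange (diameter 48 mm), z up, 68 mm over the bench. The brass stud (diameter 28, tip 18 mm) rises 22.5 mm above it and guides a cap up to 4 mm off centre. Cap underside meets sprung balls 14 mm above this point; push rises to 10-15 N, near 9 mm they click, push drops (the balls then pull the cap down); press on till it sits on the flange, 0 mm: home.
- cap_top (a point): Centre of the cap's flat top, 32 mm above its underside.
- stud (a joint): How far the stud has been pushed down into the balance (m): 0 unloaded, grows when pressed, end stop at 0.010. It stands on a spring of 3 N per mm, with about 0.5 N to start it: about 10 N presses it down 3 mm, 25 N presses it down 8 mm. The seat point moves down with it.
- balance: The fixed white bench balance without its pan: 160 x 170 mm, 50 mm high, with a 54 mm high grey disc of diameter 90 mm in the middle, under the stud. Origin under its centre; the stud stands above the origin. z up, its small display looks to its own -x.
- weight: Loose upright steel calibration weight: cylinder of diameter 38 mm, 50 mm high, on it a 12 mm neck and a 22 mm knob, 78 mm high in all, about 0.45 kg. Origin at the centre of its underside, z up.
- cup: Loose upright orange plastic cup, open at the top: diameter 50 mm at the foot, 56 mm at the rim, 80 mm high, wall 3 mm, about 40 g. Origin at the centre of its underside, z up.
- weight_tray: Fixed green open tray, 220 mm (its x) x 160 mm (its y), walls 30 mm high and 5 mm thick, floor 5 mm thick. Two smaller steel weights (diameter 32 mm, 64 mm high) are fixed in it at its x = +75 mm, y = +-40 mm; the half towards its -x is free. Origin under its centre.
- cup_bin: Fixed white open bin, 220 mm (its x) x 160 mm (its y), walls 50 mm high and 5 mm thick, floor 5 mm thick. Two orange cups like the loose one are fixed in it at its x = +70 mm, y = +-38 mm; the half towards its -x is free. Origin under its centre.
- pan: Bystander: the balance's loose steel pan, a disc of diameter 124 mm, 9 mm high, lying on the bench. Origin under its centre.
- red_cup: Bystander: loose red cup standing upside down, diameter 72 mm at the bench, 54 mm at the top, 100 mm high. Origin under its centre.
- chrome: Bystander: loose steel weight (diameter 42 mm, 68 mm high) standing on the red cup. Origin under its centre.
- pen: Bystander: loose blue pen, 150 mm long, 9 mm thick, lying on the clipboard beyond the balance. Origin under its middle.
- marker: Bystander: loose black marker, 120 mm long, 15 mm thick, lying on the bench near the robot. Origin under its middle.
- tin: Bystander: loose small blue box, 45 x 75 mm, 22 mm high, lying on the bench near the robot. Origin under its centre.

How it is judged (in metres and radians):
On the way, in this order (a step that is already met when the one before it is completed fails the run):
1. The steel weight stands or lies in the green tray and the orange cup in the white bin, both let go and at rest (x of weight in the frame of weight_tray between -0.11 and 0.11 m and y of weight in the frame of weight_tray between -0.08 and 0.08 m and z of weight in the frame of weight_tray below 0.035 m and contact force between the fingers and weight below 0.1 N and linear speed of each of weight, cup below 0.03 m/s and x of cup in the frame of cup_bin between -0.11 and 0.11 m and y of cup in the frame of cup_bin between -0.08 and 0.08 m and z of cup in the frame of cup_bin below 0.045 m and contact force between the fingers and cup below 0.1 N), for 0.2 s.
2. The cap has clicked over the balls and its underside is within 3 mm of the stud's seat flange (z of cap in the frame of stud_seat below 0.003 m and horizontal distance between cap and stud_seat below 0.004 m and angle between the z axis of cap and the z axis of stud_seat, either way round below 0.1 rad and angle between cap's own z axis and vertical below 0.3 rad), for 0.2 s.
At the end, for the whole second after the job is handed in: Weight in the green tray, cup in the white bin, released, at rest; cap clicked home on the stud (underside within 3 mm of the flange, 4 mm of the axis, 0.1 rad), fingers on it and pressing the stud down 1.5 to 8.3 mm (5 to 25 N); bystanders within 30 mm of their start (all of step 1 and all of step 2 and value of joint stud between 0.0015 and 0.0083 m and contact force between the fingers and cap above 3 N and distance of each of pan, red_cup, chrome, pen, marker, tin from where it was at the start of the episode below 0.03 m); the arm keeps its last pose, push and grip.
It fails at once if The stud is pressed down more than 8.3 mm (25 N): balance overloaded (value of joint stud above 0.0083 m).
It fails at once if A bystander was disturbed: moved more than 30 mm (distance of any of pan, red_cup, chrome, pen, marker, tin from where it was at the start of the episode above 0.03 m).
It also fails if it takes over 72 s, if anything falls off the work surface, if the arm or the gripper's body presses on something with over 40 N, if the wrist force passes 120 N, or if a joint passes its speed limit or range.

## Robot

A 7-joint arm with a two-finger parallel gripper is mounted at the origin on the work surface. World frame = base frame: x ahead of the robot, y to its left, z up, the work surface at z = 0. Lengths are in m, angles in degrees, forces in N, time in s.
With the tool pointing down it reaches from about 0.425 to 0.875 m from the base axis. Payload 4.7 kg.
Tool frame: the origin (TCP) lies midway between the tips of the shut fingers; the grasp point (between the pads) lies 19 mm behind it (env.grip_point_offset is the distance from the TCP to the grasp point, in m); z points along the fingers, y is the line along which they close (so a half turn about z gives the same grasp; the last joint's range is limited). The gripper opens to 87 mm and grips with 3 to 60 N. Pads are 19 mm wide; open, the fingers measure 117 mm over their backs; the gripper's body (75 mm by 190 mm) begins 51 mm behind the grasp point.
Start: joints at [64.865, 18.392, -4.016, 83.108, 1.295, 78.541, -3.26], TCP at [0.284, -0.585, 0.223] pointing down, gripper open.
Joint ranges: [-163.93, 163.93], [-17.29, 119.83], [-79.2, 71.16], [3.27, 140.29], [-89.18, 269.18], [5.43, 117.66], [-154.24, 154.24]. Speed limits (degrees/s): [147.25, 147.25, 180, 180, 180, 180, 180].

## Interface

Orientations are given as [roll, pitch, yaw] about the fixed x, y, z axes, in that order (R = Rz(yaw) Ry(pitch) Rx(roll)).
In Python, from cell import env gives the robot as it stands.
- The arm moves only by the shell command python3 -m jog 'ROWS' [FORCE]. ROWS is JSON, a list of rows, each a list of 7 numbers: the shift along the tool's x, y, z in m, then the turn, a rotation vector about the tool's x, y, z in rad, then the finger opening in m, from 0 to 0.087. A call has 1 to 12 rows; each row shifts and turns the commanded pose from where the row before left it, along the tool's axes as they then stand; what a row does not reach is not made up. A row lasts 1/12 s, in which the tool goes at most 41.7 mm and 7.16 degrees, less where a joint would pass 70% of its speed; a pose out of reach is approached as far as the arm can. A call is refused whole if a number of a shift passes 0.0417 or a number of a turn 0.125, either way. A call with a gripper value outside its range is refused whole. The fingers move at their own pace and stop on an object; FORCE is the grip in N (left out, the last holds). Time passes only in rows, so rows that do not move let the fingers close. It gives the time, the measured TCP pose, the force, the opening and the grip force at its end, in the units of the state.
- env.get_obs(): the state, without advancing time (a new reading comes with each control period).
- env.read_camera(name): name is "side" or "top"; returns the picture (384x512x3 uint8, blue, green, red); there is no depth.
- env.get_calibration(name): a dict with "fov_y" (degrees; the focal length in pixels is half the picture's height over the tangent of half this angle, whatever the lens; pixels are square), "cx", "cy" (the principal point, pixels), "pose" (4x4, takes a point from camera to world coordinates). Camera axes: x right, y up, looking along -z (the intrinsics and any distortion apply to the point x, -y, -z); pixel columns grow to the right and rows downward; lengths in m; the calibration is good to about 2 mm. A picture is of the moment at which its call begins. get_calibration takes no time and is no camera call.
- env.sign_off(): hands the job in; it is judged then, once.
The state is a dict: "time_s": time; "qpos": joint angles; "joint_velocities": joint speeds; "effort": joint torques, N m; "tool_pos": TCP position; "tool_rot": TCP orientation; "force": force on the tool from outside, world axes, zero at the start; "wrist_torque": the same for the moment, N m; "grip_width": finger opening in m; "grasp_force": force on a finger pad.
Only numpy, scipy, OpenCV 4.12 (cv2) and the standard library are available. Lean on these libraries where they do the work, as an engineer would, in place of code of your own. Each camera call takes 0.05 s, during which the arm holds its last target. There are 200 camera calls.

## Working session

There is one attempt and no reset: what is moved stays moved. The work goes in short steps, Python scripts to look and compute and a shell command to move; the robot and the scene stay as the last step left them, time stands still between calls to the robot, and variables do not carry over. Pictures are saved under pics/ and viewed, at most 10 in all, crops included, and the job is handed in when it is done.

```bash
ls; mkdir -p pics; python3 - <<'E'
from cell import env
import cv2,numpy as np
for n in("top","side"):
    cv2.imwrite(f"pics/{n}0.png",env.read_camera(n)); c=env.get_calibration(n); print(n,c)
o=env.get_obs(); print(o)
E
```

```text
pics
top {'fov_y': 53.370779054284505, 'cx': 254.83611057134635, 'cy': 191.14999898804314, 'pose': array([[ 0.02364689,  0.99498276, -0.09721177,  0.47458075],
       [-0.99965303,  0.02466186,  0.00925238,  0.015563  ],
       [ 0.01160338,  0.09695925,  0.99522071,  1.14836597],
       [ 0.        ,  0.        ,  0.        ,  1.        ]])}
side {'fov_y': 51.918524422029726, 'cx': 256.76477270809346, 'cy': 198.17057160925566, 'pose': array([[-0.83166745,  0.40416902, -0.38075801,  0.22016082],
       [-0.55511157, -0.62175768,  0.55251112,  0.47138741],
       [-0.01343134,  0.67086869,  0.74145452,  0.70747394],
       [ 0.        ,  0.        ,  0.        ,  1.        ]])}
{'time_s': 0.1, 'qpos': array([64.86491479, 18.43421621, -4.01723335, 83.1665701 ,  1.29367736,
       78.54003836, -3.25979269]), 'joint_velocities': array([-1.41975869e-05, -5.41194560e-02, -1.11161812e-01, -1.49061470e-01,
       -3.59874770e-03, -7.87520290e-02,  1.09700096e-01]), 'effort': array([ 1.24747480e-04, -4.92569911e+01, -4.05487949e-01, -3.13398600e+01,
       -6.42043306e-02,  3.95285001e-02,  5.07692721e-05]), 'tool_pos': array([ 0.28412973, -0.58407773,  0.22158962]), 'tool_rot': array([-1.79904338e+02,  3.52095931e-03,  2.59462114e+01]), 'force': array([-0.09092479,  0.18287782, -0.26991339]), 'wrist_torque': array([ 0.00855846, -0.02505137, -0.01523499]), 'grasp_force': 0.0, 'grip_width': 0.08732087243823608}
```

View pics/top0.png

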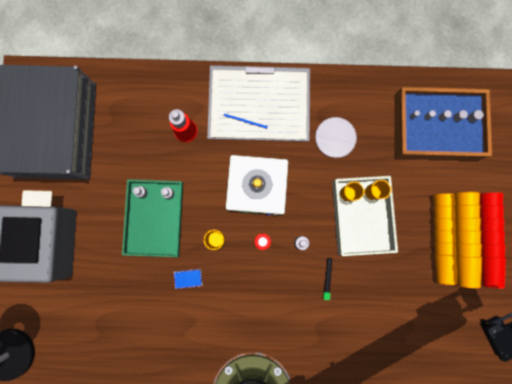

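View pics/side0.png

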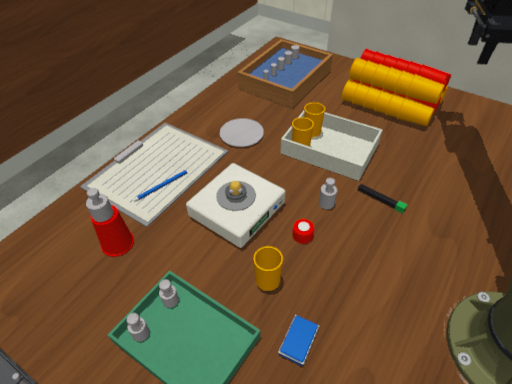

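The top view shows the tray at (153,218), cup (214,240), cap (263,242), weight (302,243), stud (257,183), bin (366,217), tin (188,278) and marker (328,278). The side view shows the same items, with the cap at (304,232), weight (328,194), cup (268,268) and stud (235,190).

```bash
cat > h.py <<'E'
import cv2,numpy as np
from cell import env
def K(n):
    c=env.get_calibration(n); f=192/np.tan(np.radians(c["fov_y"]/2)); return f,c["cx"],c["cy"],np.array(c["pose"])
def ray(n,uv,z):
    f,cx,cy,P=K(n); d=P[:3,:3]@np.array([(uv[0]-cx)/f,-(uv[1]-cy)/f,-1]); return P[:3,3]+d*(z-P[2,3])/d[2]
def px(n,p):
    f,cx,cy,P=K(n); q=P[:3,:3].T@(np.asarray(p)-P[:3,3]); return np.array([cx-f*q[0]/q[2],cy+f*q[1]/q[2]])
def blobs(m,roi,minA=15):
    x0,y0,x1,y1=roi; k=np.zeros_like(m); k[y0:y1,x0:x1]=m[y0:y1,x0:x1]
    cs,_=cv2.findContours(k,cv2.RETR_EXTERNAL,cv2.CHAIN_APPROX_NONE)
    r=[]
    for c in cs:
        a=np.zeros_like(m); cv2.drawContours(a,[c],-1,255,-1); M=cv2.moments(a,True)
        if M["m00"]>=minA: r.append((M["m00"],M["m10"]/M["m00"],M["m01"]/M["m00"],cv2.minEnclosingCircle(c),cv2.boundingRect(c),c))
    return sorted(r,key=lambda t:-t[0])
E
python3 - <<'E'
from h import *
np.set_printoptions(precision=4,suppress=True)
I={n:cv2.imread(f"pics/{n}0.png") for n in("top","side")}
H={n:cv2.cvtColor(I[n],cv2.COLOR_BGR2HSV) for n in I}
def rng(n,a,b): return cv2.inRange(H[n],np.array(a),np.array(b))
def show(t,n,m,roi,zs,k=2,minA=8):
    for b in blobs(m,roi,minA)[:k]:
        print(t,n,"A%d c(%.1f,%.1f) box"%b[:3],b[4],[ray(n,b[1:3],z)[:2] for z in zs])
for n,roi in(("top",(190,220,240,260)),("side",(245,240,295,300))):
    show("cup",n,rng(n,(12,130,60),(35,255,255)),roi,(.08,.04))
for n,roi in(("top",(250,228,278,256)),("side",(285,212,322,250))):
    m=cv2.bitwise_or(rng(n,(0,150,90),(8,255,255)),rng(n,(172,150,90),(180,255,255)))
    show("cap",n,m,roi,(.032,.016)); show("dot",n,rng(n,(0,0,150),(180,110,255)),roi,(.032,))
for n,roi in(("top",(288,228,320,258)),("side",(312,172,345,215))):
    show("weight",n,rng(n,(0,0,90),(180,70,255)),roi,(.078,.04))
for n,roi in(("top",(240,165,275,203)),("side",(215,170,258,213))):
    show("stud",n,rng(n,(12,110,60),(35,255,255)),roi,(.0905,.08))
n="top"
show("tray",n,rng(n,(60,80,30),(95,255,255)),(110,165,200,270),(.03,))
show("disc",n,rng(n,(0,0,90),(180,60,200)),(232,160,285,208),(.054,))
show("bal",n,rng(n,(0,0,150),(180,60,255)),(215,145,300,225),(.05,))
show("bin",n,rng(n,(0,0,130),(180,70,255)),(325,165,405,265),(.05,))
show("tin",n,rng(n,(95,120,60),(125,255,255)),(160,260,215,300),(.022,))
a=I["top"][160:270,190:320]; b=I["side"][165:300,180:350]
cv2.imwrite("pics/crop.png",np.vstack([cv2.resize(a,(520,440),interpolation=cv2.INTER_CUBIC)]))
E
```

```text
cup top A455 c(213.6,239.4) box (202, 228, 26, 24) [array([0.4418, 0.1168]), array([0.4406, 0.1206])]
cup side A2984 c(269.6,269.7) box (245, 240, 50, 60) [array([0.4239, 0.1386]), array([0.4369, 0.1174])]
cap top A264 c(262.3,241.4) box (254, 233, 18, 18) [array([ 0.4378, -0.0199]), array([ 0.4373, -0.0205])]
dot top A67 c(262.2,241.3) box (258, 237, 9, 9) [array([ 0.4381, -0.0196])]
cap side A478 c(302.9,230.7) box (292, 218, 23, 27) [array([ 0.4318, -0.0075]), array([ 0.4368, -0.0189])]
dot side A86 c(303.4,226.0) box (298, 222, 12, 9) [array([ 0.4372, -0.0195])]
weight top A167 c(301.7,242.6) box (295, 236, 15, 14) [array([ 0.4387, -0.1281]), array([ 0.4374, -0.1332])]
weight side A416 c(327.8,193.7) box (319, 178, 18, 31) [array([ 0.4214, -0.0925]), array([ 0.4336, -0.1266])]
weight side A22 c(340.7,172.8) box (335, 172, 10, 4) [array([ 0.4263, -0.1666]), array([ 0.4388, -0.2051])]
stud top A71 c(257.0,182.4) box (253, 178, 9, 10) [array([0.6025, 0.0002]), array([0.6037, 0.0001])]
stud side A118 c(235.0,186.9) box (229, 181, 13, 14) [array([0.5949, 0.01  ]), array([0.6012, 0.0021])]
stud side A32 c(217.4,171.9) box (215, 170, 8, 7) [array([ 0.6554, -0.0063]), array([ 0.6628, -0.0145])]
tray top A4175 c(152.3,218.1) box (123, 180, 60, 77) [array([0.4976, 0.302 ])]
disc top A562 c(256.6,183.2) box (243, 171, 29, 27) [array([0.6047, 0.0009])]
bal top A3234 c(256.8,184.2) box (226, 155, 62, 59) [array([0.6022, 0.0002])]
bin top A3311 c(364.2,221.7) box (335, 176, 63, 80) [array([ 0.5014, -0.3112])]
tin top A413 c(187.4,278.6) box (174, 270, 27, 18) [array([0.3258, 0.1942])]
```

View pics/crop.png

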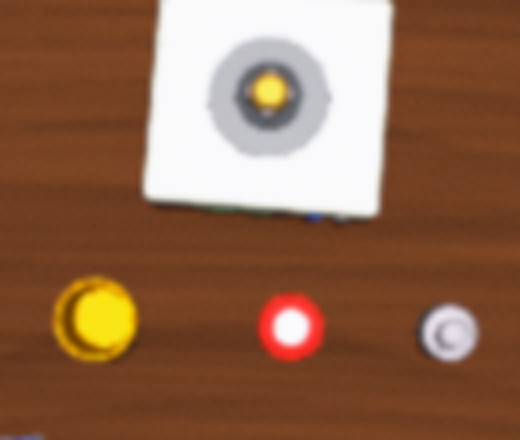

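The crop shows concentric circles: stud tip at (257,182.5), cap dot at (262.3,241.4), cup rim at (214,239.8) and weight at (302,243). This gives stud ≈ (0.603, 0.0005), cap ≈ (0.438, -0.020), weight ≈ (0.4365, -0.132) and cup ≈ (0.4405, 0.117). I'll turn the tool to yaw 0 and go to the weight.

```bash
python3 -m jog '[[0,0,0,0,0,0.113,0.087],[0,0,0,0,0,0.113,0.087],[0,0,0,0,0,0.113,0.087],[0,0,0,0,0,0.113,0.087],[0.012,-0.036,0,0,0,0,0.087],[0.012,-0.036,0,0,0,0,0.087],[0.012,-0.036,0,0,0,0,0.087],[0.012,-0.036,0,0,0,0,0.087],[0.012,-0.036,0,0,0,0,0.087],[0.012,-0.036,0,0,0,0,0.087],[0.012,-0.036,0,0,0,0,0.087],[0.012,-0.036,0,0,0,0,0.087]]' 40
```

```text
time_s: 1.1
tool_pos: [0.3801, -0.2945, 0.2222]
tool_rot: [180.0, 0.0, 0.0]
force: [-0.1, 0.0, 0.1]
grip_width: 0.0873
grasp_force: 0.0
```

```bash
python3 -m jog '[[0.0113,-0.0325,0,0,0,0,0.087],[0.0113,-0.0325,0,0,0,0,0.087],[0.0113,-0.0325,0,0,0,0,0.087],[0.0113,-0.0325,0,0,0,0,0.087],[0.0113,-0.0325,0,0,0,0,0.087],[0,0,0.04,0,0,0,0.087],[0,0,0.04,0,0,0,0.087],[0,0,0,0,0,0,0.087],[0,0,0,0,0,0,0.087]]' && python3 - <<'E'
from h import *
a=env.read_camera("top")[190:290,230:370]; b=env.read_camera("side")[130:250,260:400]
cv2.imwrite("pics/c2.png",np.vstack([cv2.resize(a,(420,300)),cv2.resize(b,(420,300))]))
E
```

```text
time_s: 1.85
tool_pos: [0.4347, -0.1333, 0.1411]
tool_rot: [-179.9, 0.3, 0.1]
force: [0.5, 0.8, 0.2]
grip_width: 0.0873
grasp_force: 0.0
```

View pics/c2.png

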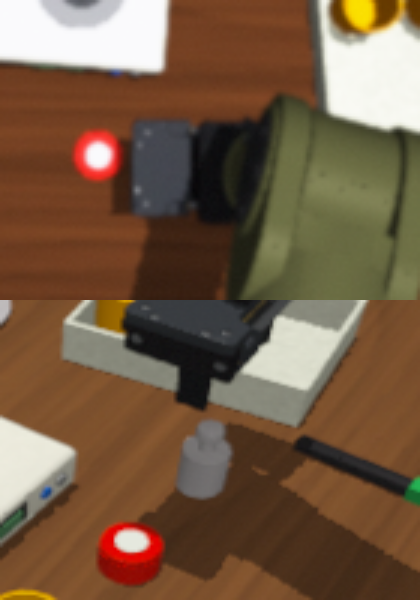

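The gripper is centred above the weight, with its fingers on either side (side crop, about (200,460)). I'll descend and grip.

```bash
python3 -m jog '[[0.0015,0,0.04,0,0,0,0.087],[0,0,0.04,0,0,0,0.087],[0,0,0.04,0,0,0,0.087],[0,0,0,0,0,0,0.087],[0,0,0,0,0,0,0.03],[0,0,0,0,0,0,0.03],[0,0,0,0,0,0,0.03],[0,0,0,0,0,0,0.03],[0,0,0,0,0,0,0.03],[0,0,0,0,0,0,0.03],[0,0,0,0,0,0,0.03],[0,0,0,0,0,0,0.03]]' 40
```

```text
time_s: 2.95
tool_pos: [0.4381, -0.134, 0.0229]
tool_rot: [180.0, -0.0, 0.0]
force: [-0.4, -0.9, -0.1]
grip_width: 0.042
grasp_force: 0.0
```

```bash
python3 -m jog '[[0,0,0,0,0,0,0.02],[0,0,0,0,0,0,0.02],[0,0,0,0,0,0,0.02],[0,0,0,0,0,0,0.02],[0,0,0,0,0,0,0.02],[0,0,0,0,0,0,0.02],[0,0,-0.02,0,0,0,0.02],[0,0,-0.03,0,0,0,0.02],[0,0,-0.04,0,0,0,0.02],[0,0,-0.04,0,0,0,0.02],[0,0,0,0,0,0,0.02],[0,0,0,0,0,0,0.02]]' 40; python3 - <<'E'
from h import *
np.set_printoptions(precision=4,suppress=True)
# tray & bin corners from first top picture
H=cv2.cvtColor(cv2.imread("pics/top0.png"),cv2.COLOR_BGR2HSV)
for t,lo,hi,roi,z in(("tray",(60,80,30),(95,255,255),(110,165,200,270),.03),("bin",(0,0,130),(180,70,255),(325,165,405,265),.05)):
    r=cv2.minAreaRect(blobs(cv2.inRange(H,np.array(lo),np.array(hi)),roi)[0][5]); print(t,ray("top",r[0],z)[:2],[ray("top",p,z)[:2] for p in cv2.boxPoints(r)])
E
```

```text
time_s: 3.95
tool_pos: [0.4391, -0.1349, 0.154]
tool_rot: [179.9, -0.2, 0.0]
force: [-0.4, 0.3, -5.1]
grip_width: 0.0373
grasp_force: 40.0
tray [0.4978 0.3024] [array([0.3916, 0.3834]), array([0.6111, 0.3836]), array([0.606 , 0.2197]), array([0.3865, 0.2226])]
bin [ 0.5193 -0.3166] [array([ 0.6239, -0.2248]), array([ 0.6417, -0.3911]), array([ 0.4165, -0.4068]), array([ 0.3997, -0.2437])]
```

```bash
python3 -m jog '[[0.001,-0.02,0,0,0,0,0.02],[0.001,-0.037,0,0,0,0,0.02],[0.001,-0.04,0,0,0,0,0.02],[0.001,-0.04,0,0,0,0,0.02],[0.001,-0.04,0,0,0,0,0.02],[0.001,-0.04,0,0,0,0,0.02],[0.001,-0.04,0,0,0,0,0.02],[0.001,-0.04,0,0,0,0,0.02],[0.001,-0.04,0,0,0,0,0.02],[0.001,-0.04,0,0,0,0,0.02],[0.001,-0.037,0,0,0,0,0.02],[0.001,-0.023,0,0,0,0,0.02]]'; python3 -m jog '[[0,0,0.03,0,0,0,0.02],[0,0,0.04,0,0,0,0.02],[0,0,0.03,0,0,0,0.02],[0,0,0.017,0,0,0,0.02],[0,0,0,0,0,0,0.02],[0,0,0,0,0,0,0.02]]'
```

```text
time_s: 4.95
tool_pos: [0.4471, 0.3067, 0.1499]
tool_rot: [-179.9, 0.2, 0.3]
force: [-0.2, -0.3, -3.5]
grip_width: 0.0367
grasp_force: 40.0
time_s: 5.45
tool_pos: [0.4476, 0.3021, 0.0331]
tool_rot: [179.9, 0.3, 0.1]
force: [0.1, 0.3, -2.9]
grip_width: 0.0373
grasp_force: 40.0
```

```bash
python3 -m jog '[[0,0,0.002,0,0,0,0.02],[0,0,0.002,0,0,0,0.02],[0,0,0,0,0,0,0.02],[0,0,0,0,0,0,0.02],[0,0,0,0,0,0,0.087],[0,0,0,0,0,0,0.087],[0,0,0,0,0,0,0.087],[0,0,0,0,0,0,0.087],[0,0,0,0,0,0,0.087]]'
```

```text
time_s: 6.2
tool_pos: [0.4499, 0.3033, 0.0319]
tool_rot: [-180.0, -0.0, 0.0]
force: [-0.9, -0.3, 0.6]
grip_width: 0.0628
grasp_force: 0.0
```

```bash
python3 -m jog '[[0,0,-0.03,0,0,0,0.087],[0,0,-0.04,0,0,0,0.087],[0,0,-0.04,0,0,0,0.087],[0,0,-0.04,0,0,0,0.087],[0,0.037,0,0,0,0,0.087],[0,0.037,0,0,0,0,0.087],[0,0.037,0,0,0,0,0.087],[0,0.037,0,0,0,0,0.087],[0,0.037,0,0,0,0,0.087],[0,0,0,0,0,0,0.087],[0,0,0,0,0,0,0.087]]' 15
```

```text
time_s: 7.12
tool_pos: [0.4501, 0.1158, 0.1817]
tool_rot: [179.9, -0.0, -0.3]
force: [-0.2, 0.6, -0.4]
grip_width: 0.0869
grasp_force: 0.0
```

```bash
python3 -m jog '[[-0.009,-0.001,0.02,0,0,0,0.087],[0,0,0.04,0,0,0,0.087],[0,0,0.04,0,0,0,0.087],[0,0,0.04,0,0,0,0.087],[0,0,0,0,0,0,0.087],[0,0,0,0,0,0,0.04],[0,0,0,0,0,0,0.04],[0,0,0,0,0,0,0.04],[0,0,0,0,0,0,0.04],[0,0,0,0,0,0,0.04],[0,0,0,0,0,0,0.04],[0,0,0,0,0,0,0.04]]' 15; python3 -m jog '[[0,0,0,0,0,0,0.04],[0,0,0,0,0,0,0.04],[0,0,0,0,0,0,0.04],[0,0,-0.02,0,0,0,0.04],[0,0,-0.04,0,0,0,0.04],[0,0,-0.04,0,0,0,0.04],[0,0,-0.04,0,0,0,0.04],[0,0,0,0,0,0,0.04],[0,0,0,0,0,0,0.04]]' 15
python3 - <<'E'
from h import *
b=env.read_camera("side"); cv2.imwrite("pics/s3.png",b)
E
```

```text
time_s: 8.12
tool_pos: [0.4418, 0.1189, 0.0427]
tool_rot: [180.0, -0.1, 0.0]
force: [0.2, -1.5, 6.4]
grip_width: 0.054
grasp_force: 15.1
time_s: 8.87
tool_pos: [0.4425, 0.1194, 0.1839]
tool_rot: [180.0, -0.3, 0.0]
force: [-0.1, -0.0, -1.3]
grip_width: 0.054
grasp_force: 14.9
```

View pics/s3.png

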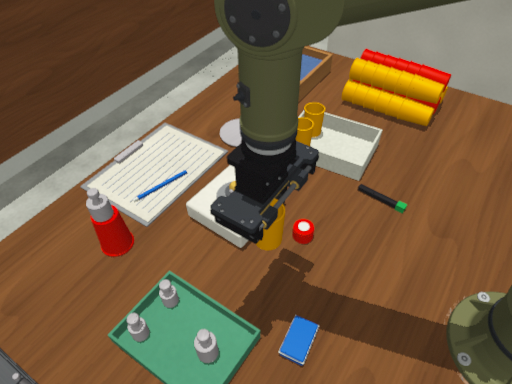

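The weight stands in the tray at (206,345) and the cup is held, lifted, at (270,230). Next I'll carry the cup to the free half of the bin, about (0.466, -0.32).

```bash
python3 -m jog '[[0.002,0.02,0,0,0,0,0.04],[0.002,0.037,0,0,0,0,0.04],[0.002,0.04,0,0,0,0,0.04],[0.002,0.04,0,0,0,0,0.04],[0.002,0.04,0,0,0,0,0.04],[0.002,0.04,0,0,0,0,0.04],[0.002,0.04,0,0,0,0,0.04],[0.002,0.04,0,0,0,0,0.04],[0.002,0.04,0,0,0,0,0.04],[0.002,0.04,0,0,0,0,0.04],[0.002,0.037,0,0,0,0,0.04],[0.002,0.025,0,0,0,0,0.04]]'; python3 -m jog '[[0,0,0.03,0,0,0,0.04],[0,0,0.04,0,0,0,0.04],[0,0,0.04,0,0,0,0.04],[0,0,0.018,0,0,0,0.04],[0,0,0,0,0,0,0.04],[0,0,0,0,0,0,0.04],[0,0,0,0,0,0,0.04]]'
```

```text
time_s: 9.92
tool_pos: [0.4627, -0.3235, 0.1784]
tool_rot: [-179.9, 0.3, -0.2]
force: [0.6, -0.3, 0.0]
grip_width: 0.0543
grasp_force: 14.9
time_s: 10.5
tool_pos: [0.4653, -0.3197, 0.0535]
tool_rot: [-180.0, 0.0, 0.1]
force: [0.3, 0.1, 0.4]
grip_width: 0.0542
grasp_force: 15.3
```

```bash
python3 -m jog '[[0,0,0.004,0,0,0,0.04],[0,0,0,0,0,0,0.04],[0,0,0,0,0,0,0.087],[0,0,0,0,0,0,0.087],[0,0,0,0,0,0,0.087],[0,0,0,0,0,0,0.087],[0,0,0,0,0,0,0.087],[0,0,0,0,0,0,0.087]]'; python3 -m jog '[[0,0,-0.02,0,0,0,0.087],[0,0,-0.03,0,0,0,0.087],[0,0,-0.04,0,0,0,0.087],[0,0,-0.03,0,0,0,0.087],[-0.0025,-0.037,0,0,0,0,0.087],[-0.0025,-0.037,0,0,0,0,0.087],[-0.0025,-0.037,0,0,0,0,0.087],[-0.0025,-0.037,0,0,0,0,0.087],[-0.0025,-0.037,0,0,0,0,0.087],[-0.0025,-0.037,0,0,0,0,0.087],[-0.0025,-0.037,0,0,0,0,0.087],[-0.0025,-0.037,0,0,0,0,0.087]]' 50
python3 -m jog '[[-0.007,-0.003,0,0,0,0,0.087],[0,0,0,0,0,0,0.087],[0,0,0,0,0,0,0.087]]'
python3 - <<'E'
from h import *
cv2.imwrite("pics/s4.png",env.read_camera("side"))
E
```

```text
time_s: 11.17
tool_pos: [0.4652, -0.32, 0.0497]
tool_rot: [180.0, -0.0, 0.0]
force: [0.5, 0.1, 0.3]
grip_width: 0.0841
grasp_force: 0.0
time_s: 12.17
tool_pos: [0.4445, -0.0222, 0.1697]
tool_rot: [180.0, -0.0, 0.0]
force: [0.8, 0.4, -0.7]
grip_width: 0.0868
grasp_force: 0.0
time_s: 12.42
tool_pos: [0.4379, -0.0216, 0.1697]
tool_rot: [179.9, -0.0, 0.1]
force: [0.7, -0.8, -0.2]
grip_width: 0.087
grasp_force: 0.0
```

View pics/s4.png

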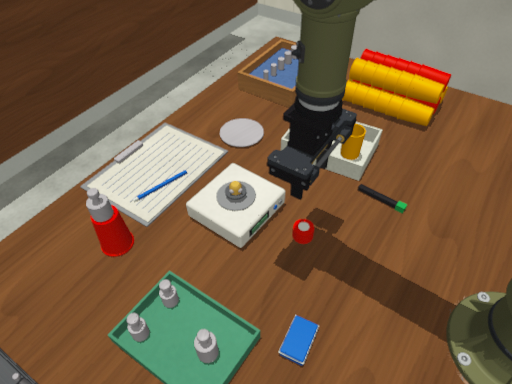

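The cup stands in the bin at (353,142), clear of the gripper, and the cap is at (303,232). Taking the cap, with the fingertips about 8 mm off the bench.

```bash
python3 -m jog '[[0,-0.0015,0.04,0,0,0,0.087],[0,0,0.04,0,0,0,0.087],[0,0,0.04,0,0,0,0.087],[0,0,0.03,0,0,0,0.087],[0,0,0.012,0,0,0,0.087],[0,0,0,0,0,0,0.087],[0,0,0,0,0,0,0.087]]'; python3 -m jog '[[0,0,0,0,0,0,0.03],[0,0,0,0,0,0,0.03],[0,0,0,0,0,0,0.03],[0,0,0,0,0,0,0.03],[0,0,0,0,0,0,0.03],[0,0,0,0,0,0,0.03],[0,0,0,0,0,0,0.03],[0,0,0,0,0,0,0.03],[0,0,0,0,0,0,0.03],[0,0,0,0,0,0,0.03],[0,0,0,0,0,0,0.03],[0,0,0,0,0,0,0.03]]' 50
```

```text
time_s: 13.05
tool_pos: [0.4377, -0.0205, 0.007]
tool_rot: [-180.0, 0.1, -0.1]
force: [-0.0, -0.3, -0.1]
grip_width: 0.0866
grasp_force: 0.0
time_s: 14.05
tool_pos: [0.438, -0.0194, 0.0077]
tool_rot: [180.0, -0.0, 0.0]
force: [-0.6, 0.1, 2.9]
grip_width: 0.0453
grasp_force: 50.0
```

```bash
python3 -m jog '[[0,0,-0.02,0,0,0,0.03],[0,0,-0.04,0,0,0,0.03],[0,0,-0.04,0,0,0,0.03],[0,0,-0.04,0,0,0,0.03],[0.02,-0.003,0,0,0,0,0.03],[0.035,-0.004,0,0,0,0,0.03],[0.035,-0.004,0,0,0,0,0.03],[0.035,-0.004,0,0,0,0,0.03],[0.03,-0.004,0,0,0,0,0.03],[0.01,-0.001,0,0,0,0,0.03],[0,0,0,0,0,0,0.03],[0,0,0,0,0,0,0.03]]'; python3 -m jog '[[0,0,0.02,0,0,0,0.03],[0,0,0,0,0,0,0.03],[0,0,0,0,0,0,0.03]]'
python3 - <<'E'
from h import *
np.set_printoptions(precision=4,suppress=True)
I=env.read_camera("side"); H=cv2.cvtColor(I,cv2.COLOR_BGR2HSV)
m=cv2.inRange(H,np.array((0,150,60)),np.array((8,255,255)))|cv2.inRange(H,np.array((172,150,60)),np.array((180,255,255)))
for b in blobs(m,(200,100,290,215)): print(b[0],b[1:3],b[4])
o=env.get_obs()["tool_pos"];print(o)
for z in(-.0077,.0243): print("exp cap axis px",px("side",o+[0,0,z]))
for z in (.0905,.068): print("exp stud px",px("side",[.603,.0005,z]))
m=cv2.inRange(H,np.array((12,110,60)),np.array((35,255,255)))
for b in blobs(m,(215,165,258,213),5): print("stud",b[0],b[1:3],b[4])
cv2.imwrite("pics/s5.png",cv2.resize(I[110:240,170:310],(560,520),interpolation=cv2.INTER_CUBIC))
E
```

```text
time_s: 15.05
tool_pos: [0.602, 0.0011, 0.1465]
tool_rot: [-180.0, 0.1, 0.1]
force: [-0.7, 0.9, 0.1]
grip_width: 0.0451
grasp_force: 50.0
time_s: 15.3
tool_pos: [0.6007, 0.0002, 0.1268]
tool_rot: [179.9, 0.2, 0.0]
force: [0.8, 0.2, -0.6]
grip_width: 0.0453
grasp_force: 50.0
249.0 (238.7309236947791, 171.17670682730923) (231, 157, 16, 25)
[0.6017 0.0003 0.1278]
exp cap axis px [234.3107 173.3028]
exp cap axis px [233.4515 162.223 ]
exp stud px [234.5144 182.8228]
exp stud px [235.0716 189.8777]
stud 113.0 (235.0, 187.18584070796462) (229, 182, 13, 13)
stud 80.0 (252.6875, 168.3125) (247, 165, 11, 10)
```

View pics/s5.png

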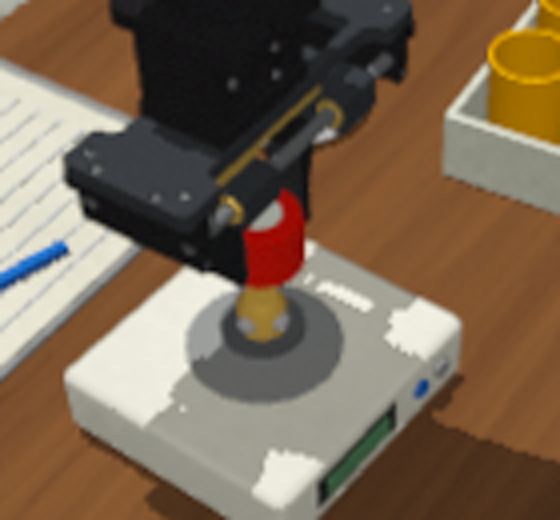

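The red cap sits directly over the brass stud (cap axis x ≈ 234 px, stud 235 px). I'll step down onto it and read the force.

```bash
python3 -m jog '[[0.001,0,0.015,0,0,0,0.03],[0,0,0.014,0,0,0,0.03],[0,0,0,0,0,0,0.03],[0,0,0,0,0,0,0.03]]' 60; python3 -m jog '[[0,0,0.003,0,0,0,0.03],[0,0,0.003,0,0,0,0.03],[0,0,0,0,0,0,0.03]]';  python3 -m jog '[[0,0,0.002,0,0,0,0.03],[0,0,0.002,0,0,0,0.03],[0,0,0,0,0,0,0.03]]'
```

```text
time_s: 15.68
tool_pos: [0.6029, 0.0005, 0.098]
tool_rot: [180.0, 0.1, 0.0]
force: [0.4, -0.4, -0.7]
grip_width: 0.0451
grasp_force: 60.0
time_s: 15.93
tool_pos: [0.6038, 0.0007, 0.0924]
tool_rot: [180.0, 0.0, 0.0]
force: [0.6, 0.2, -1.1]
grip_width: 0.0453
grasp_force: 60.0
time_s: 16.18
tool_pos: [0.6038, 0.0009, 0.0886]
tool_rot: [-180.0, 0.0, 0.1]
force: [-0.8, -0.6, 2.2]
grip_width: 0.0454
grasp_force: 60.0
```

```bash
for i in 1 2 3; do :; done; python3 -m jog '[[0,0,0.002,0,0,0,0.03],[0,0,0,0,0,0,0.03]]'; python3 -m jog '[[0,0,0.002,0,0,0,0.03],[0,0,0,0,0,0,0.03]]'; python3 -m jog '[[0,0,0.002,0,0,0,0.03],[0,0,0,0,0,0,0.03]]'; python3 -m jog '[[0,0,0.0015,0,0,0,0.03],[0,0,0,0,0,0,0.03]]'
```

```text
time_s: 16.35
tool_pos: [0.6041, 0.0009, 0.0871]
tool_rot: [180.0, -0.0, 0.1]
force: [-0.9, -0.6, 5.3]
grip_width: 0.0455
grasp_force: 60.0
time_s: 16.52
tool_pos: [0.6043, 0.0009, 0.0856]
tool_rot: [180.0, -0.1, 0.1]
force: [-2.5, 0.5, 8.7]
grip_width: 0.045
grasp_force: 60.0
time_s: 16.68
tool_pos: [0.6045, 0.001, 0.0839]
tool_rot: [180.0, -0.1, 0.1]
force: [-2.4, 0.7, 7.0]
grip_width: 0.0453
grasp_force: 60.0
time_s: 16.85
tool_pos: [0.6036, 0.001, 0.0808]
tool_rot: [-180.0, 0.0, 0.1]
force: [-0.5, 0.8, -2.8]
grip_width: 0.0452
grasp_force: 60.0
```

The click shows as the push rising to 8.7 N and then dropping to a pull of -2.8 N. I'll press on.

```bash
python3 -m jog '[[0,0,0.002,0,0,0,0.03],[0,0,0,0,0,0,0.03]]'; python3 -m jog '[[0,0,0.002,0,0,0,0.03],[0,0,0,0,0,0,0.03]]'; python3 -m jog '[[0,0,0.0015,0,0,0,0.03],[0,0,0,0,0,0,0.03],[0,0,0,0,0,0,0.03]]'
```

```text
time_s: 17.02
tool_pos: [0.6031, 0.0008, 0.0775]
tool_rot: [-180.0, 0.1, 0.1]
force: [0.4, 1.1, -5.2]
grip_width: 0.045
grasp_force: 60.0
time_s: 17.18
tool_pos: [0.6038, 0.0005, 0.0766]
tool_rot: [180.0, 0.0, 0.0]
force: [0.1, 0.0, -1.4]
grip_width: 0.0454
grasp_force: 60.0
time_s: 17.43
tool_pos: [0.6042, 0.0006, 0.0758]
tool_rot: [180.0, -0.0, 0.0]
force: [0.5, 0.6, -0.9]
grip_width: 0.0452
grasp_force: 60.0
```

```bash
python3 -m jog '[[0,0,0.002,0,0,0,0.03],[0,0,0,0,0,0,0.03],[0,0,0,0,0,0,0.03]]'; python3 -m jog '[[0,0,0.0015,0,0,0,0.03],[0,0,0,0,0,0,0.03],[0,0,0,0,0,0,0.03],[0,0,0,0,0,0,0.03]]'
```

```text
time_s: 17.68
tool_pos: [0.6044, 0.0007, 0.0743]
tool_rot: [180.0, -0.1, 0.0]
force: [-0.7, -1.6, 3.2]
grip_width: 0.0451
grasp_force: 60.0
time_s: 18.02
tool_pos: [0.6044, 0.0006, 0.0732]
tool_rot: [180.0, -0.1, 0.0]
force: [-0.5, -0.4, 7.1]
grip_width: 0.045
grasp_force: 60.0
```

```bash
python3 -m jog '[[0,0,0.0015,0,0,0,0.03],[0,0,0,0,0,0,0.03],[0,0,0,0,0,0,0.03],[0,0,0,0,0,0,0.03],[0,0,0,0,0,0,0.03],[0,0,0,0,0,0,0.03]]'; python3 - <<'E'
from h import *
I=env.read_camera("side"); print(env.get_obs()["force"],env.get_obs()["tool_pos"])
cv2.imwrite("pics/s6.png",np.hstack([I[:,40:420]]))
E
```

```text
time_s: 18.52
tool_pos: [0.6044, 0.0006, 0.0722]
tool_rot: [180.0, -0.1, 0.0]
force: [-3.2, -0.0, 11.5]
grip_width: 0.0451
grasp_force: 60.0
[-2.53579276 -0.31592036 10.34442344] [0.60442579 0.00061725 0.07220431]
```

View pics/s6.png

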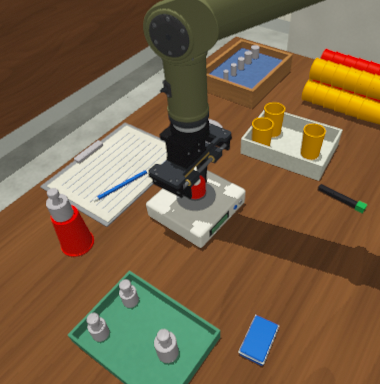

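The cap is home on the stud at (197,188) with about 10.5 N on it. The weight is in the tray at (165,347), the cup in the bin at (313,142), and the bystanders are where they were.

```bash
python3 - <<'E'
from cell import env
print(env.sign_off())
E
```

```text
the job is handed in; nothing more can be done
None
```

I handed the job in at about 18.6 s of the 72 s; no verdict came back. The weight is in the green tray, the orange cup in the white bin, the cap clicked home (push rose to 8.7 N, then dropped), the gripper still holds it down with about 10 N, and no bystander looks moved in the last picture.

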